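# Lock a cryobox rack with its retaining rod and lift it level

## Task

Get the small steel freezer rack ready to carry: slide its upper box tray, which stands part way out, fully home, drop the retaining rod (parked in the aluminium tube block) down through the lined-up holes in the rack's front lugs until its collar rests on the top lug, and let go of it. Then lift the rack straight up by its black handle, about 6 cm off the drip tray, and finish the program while still holding it there over the tray, level and still, with the rod in. Keep the rack upright throughout and leave all the other things where they are.

Things in the scene. Friction and masses are not known exactly. Their poses are not given: they have to be found in the camera images.
- rack: Loose steel rack, 0.5 to 0.8 kg in all, 88 x 88 mm, 112 mm high to its top plate, two tiers, each a tray with a white 76 mm freezer box (lower one home and fixed). Origin: centre of its underside, on the drip tray's 3 mm floor at the start. x from front to back, y left, z up; the front looks roughly towards the robot. Pierced lugs stand out of the front; a bail with a black grip bar is on top.
- grip (a point): Centre of the rack's black grip bar, (0, 0, 169) mm in the rack's frame, same axes. The bar is 12 mm thick along x, 78 mm long along y and 18 mm high, carried by 3 mm thick uprights at y = +-36 mm; 48 mm free below it. Grip it across its thickness (fingers closing along the rack's x).
- lock_hole (a point): Centre of the 11 mm hole (axis z) in the rack's top lug, on its upper face, (-56, 0, 112) mm in the rack's frame, same axes. Lugs are 28 mm wide and 3 mm thick and reach to x = -68 mm. Below it the same holes: upper-tray lug (z = 93 mm, in line only with the tray home), mid-shelf lug (z = 55 mm), lower-tray lug (z = 38 mm).
- box_tray (a joint): How far the upper tray stands out of the rack towards the rack's -x, m: 0 = home against its stop, 0.045 = farthest out. Starts 18 to 36 mm out, slides with about 1.5 N of friction and stays where it is left. While out, its box blocks the rod below the top lug's hole.
- tray_lug (a point): Middle of the front edge of the upper tray's lug (the place to push): 28 mm wide, 3 mm thick, about 93 mm above the rack's underside. In the rack's frame at x = -72 mm when home, so 4 mm in front of the lug above it. Once the tray is home, a push of some 4 to 9 N begins to slide the whole rack. Same axes as the rack.
- lock_rod: Loose steel rod, 40 g, 116 mm long. Origin: tip of the shaft; z along the rod to the knob. Shaft 7 mm thick, 82 mm long, tapered over its last 6 mm; collar 18 mm wide, 4 mm thick; knurled round knob 16 mm wide, z = 86 to 116 mm. It starts upright in the block's narrow well, 50 mm deep (tip 10 mm above the worktop), leaning up to 2 degrees.
- rod_collar (a point): Centre of the underside of the rod's collar, 82 mm from its tip; rests on the top lug when the rod is home.
- rod_knob (a point): Point on the rod's axis in its knob, 104 mm from the tip: where to grip.
- block: Fixed aluminium tube block 52 x 122 x 60 mm high, right of the robot's middle: in the gap between the centrifuge and the tubes, or in front of the tubes. Origin: centre of its underside; y along its length. The rod stands in the narrow well at y = -42 mm; wide wells at y = +12 and +43 mm hold capped tubes that stand 90 mm above it.
- drip_tray: Fixed shallow steel pan, 165 x 132 mm, floor 3 mm thick, rim 14 mm high; origin: centre of its underside, on the worktop; x as the rack's x. The rack stands in it, centred about 20 mm behind its middle. Wall cabinets hang over the back of the worktop, from x = 0.65 m on and 0.54 m up. A mini centrifuge 141 mm high stands between the rack and the block, right of the rack.
- media_bottle: Bystander: 100 ml screw-cap bottle with green contents, 56 mm wide, 104 mm high; stands to the right, at the place that the block does not take. Origin: underside.
- culture_a: Bystander: capped culture tube, 20 x 140 mm, in the block's middle well, 54 mm from the rod. Origin: lower end.
- culture_b: Bystander: capped culture tube, 20 x 140 mm, in the block's end well. Origin: lower end.
- dish_low: Bystander: lower of two stacked culture dishes, 91 mm wide, 14 mm high, left of the rack. Origin: underside.
- dish_high: Bystander: upper of the two stacked dishes. Origin: underside.
- timer: Bystander: flat bench timer 64 x 64 x 18 mm, lying right of the centrifuge. Origin: underside.
- beaker: Bystander: small beaker, 44 mm wide, 57 mm high, behind the rack on its right. Origin: underside.

How it is judged:
By the outcome, as a careful person would: the job done as asked, in the order asked, and still so for the second after the job is handed in, while the arm keeps its last pose, push and grip.
It also fails if it takes over 67 s, if anything falls off the work surface, if the arm or the gripper's body presses on something with over 40 N, if the wrist force passes 120 N, or if a joint passes its speed limit or range.

## Robot

A 6-joint arm with a two-finger parallel gripper is mounted at the origin on a cart in front of the work surface, level with it; the furniture and walls round the work are solid. World frame = base frame: x ahead of the robot, y to its left, z up, the work surface at z = 0. Lengths are in m, angles in rad, forces in N, time in s.
With the tool pointing down it reaches from about 0.275 to 0.825 m from the base axis. Payload 4.9 kg.
Tool frame: the origin (TCP) lies between the finger pads, 19 mm behind the fingertips; this is the grasp point; z points along the fingers, y is the line along which they close (so a half turn about z gives the same grasp; the last joint's range is limited). The gripper opens to 85 mm and grips with 20 to 120 N. Pads are 22 mm wide; open, the fingers measure 114 mm over their backs; the gripper's body (76 mm by 85 mm) begins 54 mm behind the grasp point. The pads swing forward as they close: fully open they stand 13 mm farther back than shut.
Start: joints at [-1.296, 0.326, -0.193, 1.052, 0, 1.437], TCP at [0.219, -0.505, 0.25] pointing down, gripper open.
Joint ranges: [-2.65, 2.65], [-0.97, 1.79], [-1.3, 1.35], [-1.93, 2.1], [-1.47, 1.37], [-3.14, 3.14]. Speed limits (rad/s): [2.57, 2.57, 3.14, 3.14, 3.14, 3.14].

## Interface

Orientations are given as a unit quaternion [x, y, z, w].
In Python, from bench import state, optics, order, nets gives the robot as it stands. The module is installed in compiled form; this text tells all that it offers.
- The arm moves only by the tool apply_moves, never from a script. Its argument "motion" is text: rows parted by semicolons, each of 6 numbers parted by spaces: the shift along the tool's x, y, z in cm, then the turn, a rotation vector about the tool's x, y, z in degrees. In form: dx dy dz rx ry rz; .... A call has 1 to 20 rows; each row shifts and turns the commanded pose from where the row before left it, along the tool's axes as they then stand; what a row does not reach is not made up. A row lasts 1/12 s, in which the tool goes at most 41.7 mm and 7.16 degrees, less where a joint would pass 70% of its speed; a pose out of reach is approached as far as the arm can. A call with a gripper value outside its range is refused whole. "jaw" is the opening, from 0 (shut) to 1 (fully open), set as the call begins (left out, the last holds). The fingers move at their own pace and stop on an object; "grip_force" is the grip in N (left out, the last holds). Time passes only in rows, so rows that do not move let the fingers close. It gives the time, the measured TCP pose, the force, the opening and the grip force at its end, in the units of the state.
- state(): the state, without advancing time (a new reading comes with each control period).
- optics.capture(name): name is "scene" or "top" or "wrist"; returns the picture (420x560x3 uint8, blue, green, red); there is no depth.
- optics.camera_params(name): a dict with "intrinsics" (3x3 intrinsics, pixels), "dist" ([k1, k2, p1, p2, k3] as OpenCV has them; the pictures are not rectified), "pose" (4x4, takes a point from camera to world coordinates). Camera axes: x right, y down, z forward; pixel columns grow to the right and rows downward; lengths in m; the calibration is good to about 2 mm. A picture is of the moment at which its call begins: read the wrist's pose just before it. camera_params takes no time and is no camera call; for the wrist camera it gives the pose at the moment of the call.
- order.job_done(): hands the job in; it is judged then, once.
Trained networks look in the newest picture that a camera, given by its name, has taken for a name from the list of things; names that differ only in an ending like _2 or _b are one class to them, and where a whole thing is asked for, a point or a joint stands for the part that bears it (a point fixed in the world has none). Each returns a list of dicts, best first, with "conf" (0 to 1); they miss things now and then, are a little off and sometimes report something else, mostly with a low value. They report only what shows in the picture. A call takes as long as a camera call.
- nets.recognise(query, camera): "at" ([x, y, z] in m, in world coordinates, good to about 4 mm: the middle of the surface that is visible of it).
- nets.regions_of(query, camera): "region" (420x560 bool, what is visible of it).
- nets.tip_of(query, camera): "at" ([x, y, z] in m, in world coordinates, good to about 4 mm: a listed point, or the origin of a listed thing).
The state is a dict: "t": time; "joints": joint angles; "qd": joint speeds; "joint_torque": joint torques, N m; "ee_pos": TCP position; "tool_rot": TCP orientation; "force": force on the tool from outside, world axes, zero at the start; "moment": the same for the moment, N m; "width": finger opening in m; "grip_force": force on a finger pad.
Only numpy, scipy, OpenCV 4.12 (cv2) and the standard library are available. Lean on these libraries where they do the work, as an engineer would, in place of code of your own. Each camera call takes 0.05 s, during which the arm holds its last target. There are 200 camera calls.

## Working session

There is one attempt and no reset: what is moved stays moved. The work goes in short steps, Python scripts to look and compute and a tool call to move; the robot and the scene stay as the last step left them, time stands still between calls to the robot, and variables do not carry over. Pictures are saved under pics/ and viewed, at most 10 in all, crops included, and the job is handed in when it is done.

Besides the shell and the picture viewer there is one more tool, called after ">>>" by a JSON object that holds its "fn" and its "kwargs", one argument or row to a line. apply_moves: Moves the arm, as the interface text tells. Its arguments: {"type":"object","properties":{"motion":{"type":"string"},"jaw":{"type":"number"},"grip_force":{"type":"number"}},"required":["motion"]}

```bash
mkdir -p pics
python3 - <<'E'
from bench import state, optics, order, nets
import cv2,numpy as np
np.set_printoptions(precision=4,suppress=True)
s=state(); print(s)
for c in ["scene","top"]:
    cv2.imwrite(f"pics/{c}0.png",optics.capture(c)); print(c,optics.camera_params(c)["pose"])
    for q in ["grip","lock_hole","tray_lug","rod_knob","rod_collar","lock_rod","rack","block","drip_tray","culture_a","media_bottle"]:
        print(q,[(round(d["conf"],2),np.round(d["at"],4)) for d in nets.tip_of(q,c)[:2]])
E
```

```text
{'t': 0.0, 'joints': array([-1.2962,  0.327 , -0.1936,  1.052 , -0.    ,  1.4366]), 'qd': array([ 0.0001,  0.0002,  0.0009, -0.0017,  0.0006, -0.0015]), 'joint_torque': array([ -0.0002, -44.3396,  26.2443,   0.0155,  -0.0002,   0.    ]), 'ee_pos': array([ 0.2185, -0.5041,  0.2492]), 'tool_rot': array([ 0.9792,  0.203 , -0.0001, -0.0009]), 'force': array([ 0.4279,  0.6572, -0.7882]), 'moment': array([ 0.0116, -0.02  ,  0.0697]), 'grip_force': 0.0, 'width': 0.08532020724557503}
scene [[ 0.6743 -0.3761  0.6354 -0.2376]
 [-0.7383 -0.3588  0.5711 -0.5416]
 [ 0.0131 -0.8543 -0.5196  0.7168]
 [ 0.      0.      0.      1.    ]]
grip [(0.95, array([0.48  , 0.3243, 0.1749]))]
lock_hole [(0.6, array([ 0.5997,  0.2148, -0.0006]))]
tray_lug []
rod_knob [(0.41, array([ 0.465 , -0.1312,  0.1104]))]
rod_collar [(0.48, array([ 0.4598, -0.1272,  0.0887]))]
lock_rod []
rack [(0.83, array([0.4801, 0.3219, 0.0036]))]
block [(0.8, array([ 0.4707, -0.0925, -0.0008]))]
drip_tray [(0.71, array([ 0.4519,  0.3122, -0.0013])), (0.6, array([ 0.4618, -0.1304,  0.0907]))]
culture_a []
media_bottle [(0.72, array([ 
[... 267 characters left out ...]
, array([ 0.4624, -0.089 ,  0.0005]))]
lock_hole [(0.59, array([0.4219, 0.3   , 0.111 ]))]
tray_lug [(0.83, array([0.3818, 0.2843, 0.0964]))]
rod_knob [(0.61, array([ 0.4616, -0.1323,  0.1134])), (0.34, array([ 0.3942, -0.2927, -0.004 ]))]
rod_collar [(0.56, array([ 0.4668, -0.135 ,  0.0896]))]
lock_rod [(0.38, array([ 0.4631, -0.1299,  0.0107]))]
rack [(0.63, array([0.4754, 0.3209, 0.0041]))]
block [(0.66, array([ 0.4604, -0.0875,  0.0021]))]
drip_tray [(0.72, array([ 0.4491,  0.3111, -0.0014]))]
culture_a [(0.54, array([ 0.4625, -0.0763,  0.0104])), (0.47, array([ 0.4675, -0.0421,  0.0124]))]
media_bottle [(0.68, array([ 0.3926, -0.2889, -0.0035])), (0.29, array([0.3818, 0.2868, 0.0968]))]
```

View pics/scene0.png

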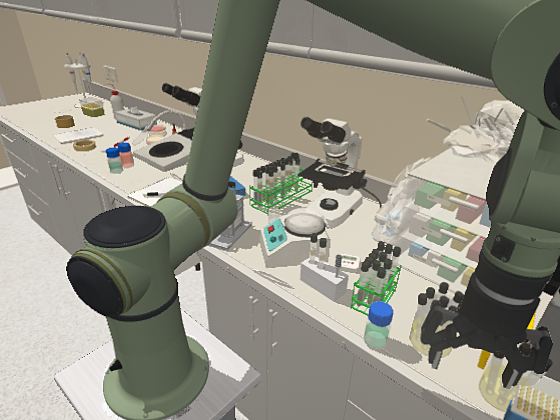

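View pics/top0.png

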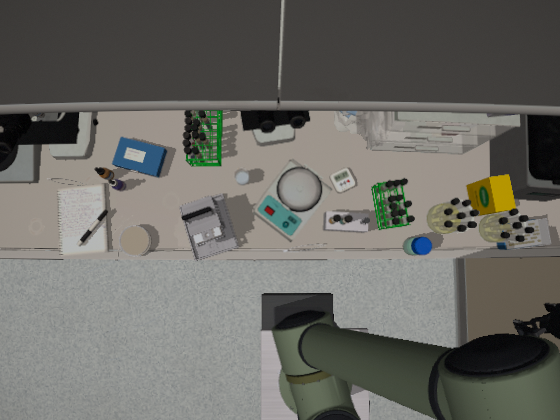

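The scene view shows the block with tubes at about (325,265) and the bottle at (378,325). In the top view the rack is at (208,222), yawed and with its tray towards the robot. The rod is at about (361,221), with the green tube rack on its right.

```bash
cat > h.py <<'E'
from bench import state, optics, order, nets
import cv2,numpy as np
from scipy.spatial.transform import Rotation as R
np.set_printoptions(precision=4,suppress=True)
def down(psi):  # tool x at world yaw psi (deg), z down
    p=np.radians(psi); return R.from_matrix(np.array([[np.cos(p),np.sin(p),0],[np.sin(p),-np.cos(p),0],[0,0,-1]]).T)
def go(pos,psi,s=None):
    """total tool-frame shift (cm, in the present tool axes) and turn (deg)"""
    s=s or state(); q=R.from_quat(s["tool_rot"])
    d=q.inv().apply(np.array(pos)-s["ee_pos"])*100; r=np.degrees((q.inv()*down(psi)).as_rotvec())
    print("shift cm",d,"turn",r,"rows>=",max(np.linalg.norm(d)/4.17,np.linalg.norm(r)/7.16)); return d,r
def rows(pos,psi,n,s=None):
    """n equal rows, with the shift following the turning tool"""
    s=s or state(); q=R.from_quat(s["tool_rot"]); dp=(np.array(pos)-s["ee_pos"])/n*100
    rv=(q.inv()*down(psi)).as_rotvec()/n; out=[]
    for i in range(n):
        d=q.inv().apply(dp); out.append(" ".join("%.2f"%v for v in [*d,*np.degrees(rv)])); q=q*R.from_rotvec(rv)
    print("; ".join(out))
def proj(cam,P):
    c=optics.camera_params(cam); T=np.linalg.inv(c["pose"])
    return cv2.projectPoints(np.atleast_2d(np.array(P,float)),cv2.Rodrigues(T[:3,:3])[0],T[:3,3],c["intrinsics"],np.array(c["dist"]))[0][:,0]
def ray(cam,uv):
    c=optics.camera_params(cam); n=cv2.undistortPoints(np.array(uv,float).reshape(-1,1,2),c["intrinsics"],np.array(c["dist"]))[:,0]
    return c["pose"][:3,3],(c["pose"][:3,:3]@np.c_[n,np.ones(len(n))].T).T
def onz(cam,uv,z):
    o,d=ray(cam,uv); return o+d*((z-o[2])/d[:,2])[:,None]
E
python3 - <<'E'
from h import *
c=optics.camera_params("wrist"); s=state()
q=R.from_quat(s["tool_rot"])
print("cam in tool",q.inv().apply(c["pose"][:3,3]-s["ee_pos"]), q.inv().as_matrix()@c["pose"][:3,:3]); print(c["intrinsics"])
rows([0.40,-0.13,0.30],90,11)
E
```

```text
cam in tool [ 0.0778 -0.0001 -0.1243] [[-0.0002 -0.9527 -0.3039]
 [ 1.     -0.0001 -0.0003]
 [ 0.0003 -0.3039  0.9527]]
[[366.5228   0.     275.2029]
 [  0.     366.5228 210.6456]
 [  0.       0.       1.    ]]
2.87 -2.47 -0.45 0.00 0.00 -6.05; 3.11 -2.15 -0.45 0.00 0.00 -6.05; 3.32 -1.81 -0.45 0.00 0.00 -6.05; 3.49 -1.45 -0.45 0.00 0.00 -6.05; 3.63 -1.08 -0.45 0.00 0.00 -6.05; 3.72 -0.69 -0.45 0.00 0.00 -6.05; 3.77 -0.29 -0.45 0.00 0.00 -6.05; 3.78 0.11 -0.45 0.00 0.00 -6.05; 3.75 0.51 -0.45 0.00 0.00 -6.05; 3.68 0.90 -0.45 0.00 0.00 -6.05; 3.56 1.28 -0.45 0.00 0.00 -6.05
```

>>> {"fn": "apply_moves", "kwargs": {
  "motion": "2.9 -2.9 -0.4 0 0 -6.05; 3.2 -2.5 -0.4 0 0 -6.05; 3.4 -2.2 -0.4 0 0 -6.05; 3.6 -1.8 -0.4 0 0 -6.05; 3.7 -1.4 -0.4 0 0 -6.05; 3.8 -0.9 -0.4 0 0 -6.05; 3.8 -0.3 -0.4 0 0 -6.05; 3.8 0.1 -0.4 0 0 -6.05; 3.7 0.5 -0.4 0 0 -6.05; 3.6 0.9 -0.4 0 0 -6.05; 3.5 1.3 -0.4 0 0 -6.05; 0 2 0 0 0 0; 0 2 0 0 0 0; 0 0 0 0 0 0; 0 0 0 0 0 0"
}}

```text
t: 2.45
ee_pos: [0.4319, -0.1121, 0.2938]
tool_rot: [0.707, 0.707, -0.0, -0.0]
force: [-0.5, -0.6, -0.7]
width: 0.0858
grip_force: 0.0
```

Run:
```python
from h import *
s=state(); print(s["t"],s["ee_pos"],s["force"],s["joints"])
cv2.imwrite("pics/w1.png",optics.capture("wrist"))
for q in ["rod_knob","rod_collar","lock_rod","block","culture_a"]:
    print(q,[(round(d["conf"],2),np.round(d["at"],4),proj("wrist",d["at"])[0]) for d in nets.tip_of(q,"wrist")[:2]])
```

```text
2.45 [ 0.4319 -0.1121  0.2938] [-0.4687 -0.5666 -0.6804] [-0.4196  0.104  -0.3639  1.1032 -0.0001  1.1503]
rod_knob [(0.87, array([ 0.4645, -0.1338,  0.1175]), array([314.6526, 214.5423]))]
rod_collar [(0.73, array([ 0.4624, -0.1272,  0.0962]), array([310.2915, 200.1615])), (0.35, array([ 0.4642, -0.0759,  0.0098]), array([306.1034, 133.2017]))]
lock_rod [(0.79, array([ 0.463 , -0.1305,  0.0106]), array([303.8255, 182.0098]))]
block [(0.97, array([ 0.4642, -0.0905,  0.0034]), array([305.0797, 145.6378]))]
culture_a [(0.78, array([ 0.4648, -0.0783,  0.0084]), array([306.0876, 135.0072])), (0.73, array([ 0.4676, -0.0425,  0.0097]), array([309.6647, 100.8827]))]
```

View pics/w1.png

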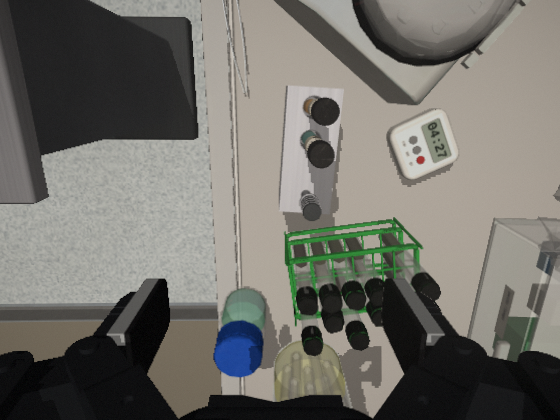

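The wrist view shows the rod's knob upright in the block at (312,208), the culture tubes at (320,150) and (322,110), and the green rack starting at row 225. The nets' rod points agree with this. Next I look at the rack.

Run:
```python
from h import *
rows([0.38,0.285,0.31],200,16)
```

```text
2.49 -0.32 -0.10 -0.00 -0.00 -6.88; 2.51 -0.02 -0.10 -0.00 -0.00 -6.88; 2.49 0.28 -0.10 -0.00 -0.00 -6.88; 2.44 0.58 -0.10 -0.00 -0.00 -6.88; 2.35 0.86 -0.10 -0.00 -0.00 -6.88; 2.23 1.14 -0.10 -0.00 -0.00 -6.88; 2.08 1.40 -0.10 -0.00 -0.00 -6.88; 1.90 1.64 -0.10 -0.00 -0.00 -6.88; 1.69 1.85 -0.10 -0.00 -0.00 -6.88; 1.45 2.04 -0.10 -0.00 -0.00 -6.88; 1.20 2.20 -0.10 -0.00 -0.00 -6.88; 0.93 2.33 -0.10 -0.00 -0.00 -6.88; 0.64 2.42 -0.10 -0.00 -0.00 -6.88; 0.35 2.48 -0.10 -0.00 -0.00 -6.88; 0.05 2.51 -0.10 -0.00 -0.00 -6.88; -0.26 2.49 -0.10 -0.00 -0.00 -6.88
```

>>> {"fn": "apply_moves", "kwargs": {
  "motion": "2.5 -0.3 -0.1 0 0 -6.9; 2.5 0 -0.1 0 0 -6.9; 2.5 0.3 -0.1 0 0 -6.9; 2.4 0.6 -0.1 0 0 -6.9; 2.4 0.9 -0.1 0 0 -6.9; 2.2 1.1 -0.1 0 0 -6.9; 2.1 1.4 -0.1 0 0 -6.9; 1.9 1.6 -0.1 0 0 -6.9; 1.7 1.9 -0.1 0 0 -6.9; 1.5 2 -0.1 0 0 -6.9; 1.2 2.2 -0.1 0 0 -6.9; 0.9 2.3 -0.1 0 0 -6.9; 0.6 2.4 -0.1 0 0 -6.9; 0.4 2.5 -0.1 0 0 -6.9; 0 2.5 -0.1 0 0 -6.9; -0.3 2.5 -0.1 0 0 -6.9; 0 0 0 0 0 0; 0 0 0 0 0 0",
  "jaw": 0
}}

```text
t: 4.25
ee_pos: [0.3798, 0.2855, 0.3099]
tool_rot: [-0.177, 0.984, -0.0, -0.0]
force: [-0.4, -0.1, -0.1]
width: -0.0004
grip_force: 0.0
```

Run:
```python
from h import *
s=state(); print(s["t"],s["ee_pos"],s["force"],s["joints"])
cv2.imwrite("pics/w2.png",optics.capture("wrist"))
for q in ["tray_lug","lock_hole","grip","rack","drip_tray"]:
    print(q,[(round(d["conf"],2),np.round(d["at"],4),proj("wrist",d["at"])[0]) for d in nets.tip_of(q,"wrist")[:2]])
```

```text
4.25 [0.3798 0.2855 0.3099] [-0.3621 -0.0632 -0.1493] [ 0.4892  0.1511 -0.2676  1.1523 -0.0003  0.1332]
tray_lug [(0.59, array([0.3798, 0.2843, 0.0926]), array([275.1658, 179.2021]))]
lock_hole [(0.66, array([0.4269, 0.2996, 0.1142]), array([273.3099, 235.921 ]))]
grip []
rack [(0.9, array([0.4767, 0.3172, 0.0053]), array([273.2558, 242.6967]))]
drip_tray []
```

View pics/w2.png

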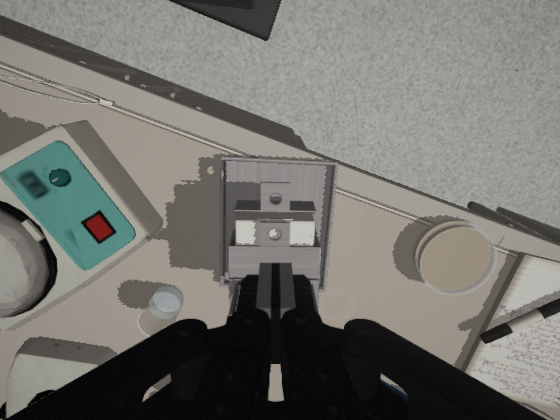

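The rack stands in the tray nearly square to the picture. The tray lug's hole is at (275,198) and its front edge is near row 183. The top lug's hole is at (274,234). I'll zoom in for exact edges.

Run:
```python
import cv2
im=cv2.imread("pics/w2.png")[150:290,205:345]
cv2.imwrite("pics/w2c.png",cv2.resize(im,(600,600),interpolation=cv2.INTER_CUBIC))
```

```text
(no output)
```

View pics/w2c.png

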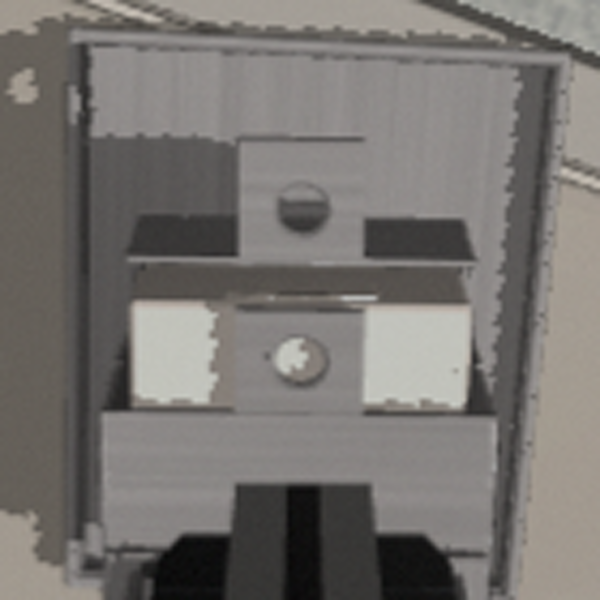

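Run:
```python
from h import *
f=lambda c:[(205+c[0]/4.2857-.4),(150+c[1]/4.2857-.4)]
P=lambda pts,z:onz("wrist",[f(p) for p in pts],z)
pl=P([(102,411),(497,413)],.115); lf=P([(236,308),(364,309)],.115)
print("plate front",pl,"lugfront",lf, [np.degrees(np.arctan2(*(a[1]-a[0])[[0,1]])) for a in (pl,lf)], np.linalg.norm(pl[1]-pl[0]),np.linalg.norm(lf[1]-lf[0]))
print("hole",P([(300,360)],.115),"trayhole",P([(303,208)],.0965),"trayfront",P([(240,138),(365,138)],.0965))
```

```text
plate front [[0.4506 0.2633 0.115 ]
 [0.421  0.345  0.115 ]] lugfront [[0.4178 0.2829 0.115 ]
 [0.4085 0.3089 0.115 ]] [np.float64(-19.92173190728032), np.float64(-19.762734947837078)] 0.08692333318721365 0.02758882019954371
hole [[0.4243 0.3    0.115 ]] trayhole [[0.3967 0.2905 0.0965]] trayfront [[0.3865 0.272  0.0965]
 [0.377  0.2978 0.0965]]
```

Run:
```python
from h import *
x=np.array([np.cos(np.radians(19.9)),np.sin(np.radians(19.9)),0]); h=np.array([.4243,.3,0])
go(h-.080*x+[0,0,.107],199.9)
```

```text
shift cm [ 3.3295  0.0102 20.3058] turn [-0.0079  0.0024  0.3528] rows>= 4.934523090229275
```

>>> {"fn": "apply_moves", "kwargs": {
  "motion": "1.7 0 0 0 0 0.35; 1.6 0 1.5 0 0 0; 0 0 3 0 0 0; 0 0 3.5 0 0 0; 0 0 3.5 0 0 0; 0 0 3.5 0 0 0; 0 0 3 0 0 0; 0 0 2 0 0 0; 0 0 0.3 0 0 0; 0 0 0 0 0 0; 0 0 0 0 0 0; 0 0 0 0 0 0"
}}

```text
t: 5.55
ee_pos: [0.3505, 0.2743, 0.1085]
tool_rot: [-0.174, 0.985, 0.0, 0.001]
force: [-0.8, 0.4, 0.1]
width: -0.0
grip_force: 0.0
```

>>> {"fn": "apply_moves", "kwargs": {
  "motion": "-0.5 0 0 0 0 0; -0.5 0 0 0 0 0; -0.4 0 0 0 0 0; -0.4 0 0 0 0 0; -0.4 0 0 0 0 0; -0.3 0 0 0 0 0; -0.3 0 0 0 0 0; -0.3 0 0 0 0 0; -0.3 0 0 0 0 0; -0.3 0 0 0 0 0; 0 0 0 0 0 0; 0 0 0 0 0 0"
}}

```text
t: 6.55
ee_pos: [0.3844, 0.2866, 0.107]
tool_rot: [-0.174, 0.985, 0.0, 0.0]
force: [0.3, -0.2, 0.6]
width: -0.0001
grip_force: 0.0
```

Run:
```python
from h import *
s=state(); x=np.array([np.cos(np.radians(19.9)),np.sin(np.radians(19.9)),0]); h=np.array([.4243,.3,0])
print(s["t"],s["ee_pos"],s["force"],"s",(h-s["ee_pos"])@x,"fx",s["force"]@x)
```

```text
6.55 [0.3844 0.2866 0.107 ] [ 0.2503 -0.2404  0.6053] s 0.04206384215668395 fx 0.15351094720302588
```

>>> {"fn": "apply_moves", "kwargs": {
  "motion": "-0.2 0 0 0 0 0; -0.2 0 0 0 0 0; -0.2 0 0 0 0 0; -0.2 0 0 0 0 0; -0.2 0 0 0 0 0"
}}

```text
t: 6.97
ee_pos: [0.3934, 0.2899, 0.1069]
tool_rot: [-0.174, 0.985, -0.0, -0.0]
force: [-0.7, -1.1, 0.0]
width: -0.0001
grip_force: 0.8
```

>>> {"fn": "apply_moves", "kwargs": {
  "motion": "-0.1 0 0 0 0 0; 0 0 0 0 0 0"
}}

```text
t: 7.13
ee_pos: [0.3946, 0.2903, 0.107]
tool_rot: [-0.174, 0.985, 0.0, 0.0]
force: [-0.7, -0.9, 0.6]
width: -0.0001
grip_force: 0.2
```

>>> {"fn": "apply_moves", "kwargs": {
  "motion": "-0.1 0 0 0 0 0; 0 0 0 0 0 0"
}}

```text
t: 7.3
ee_pos: [0.3953, 0.2906, 0.107]
tool_rot: [-0.174, 0.985, 0.0, 0.0]
force: [-0.0, -0.7, 0.3]
width: 0.0003
grip_force: 0.4
```

Run:
```python
from h import *
s=state(); x=np.array([np.cos(np.radians(19.9)),np.sin(np.radians(19.9)),0]); h=np.array([.4243,.3,0])
print(s["t"],s["ee_pos"],s["force"],"s",(h-s["ee_pos"])@x,"fx",s["force"]@x)
cv2.imwrite("pics/w3.png",cv2.resize(optics.capture("wrist")[130:290,195:355],(600,600),interpolation=cv2.INTER_CUBIC))
```

```text
7.3 [0.3953 0.2906 0.107 ] [-0.0101 -0.7026  0.3297] s 0.030453377297733175 fx -0.24869454612306066
```

View pics/w3.png

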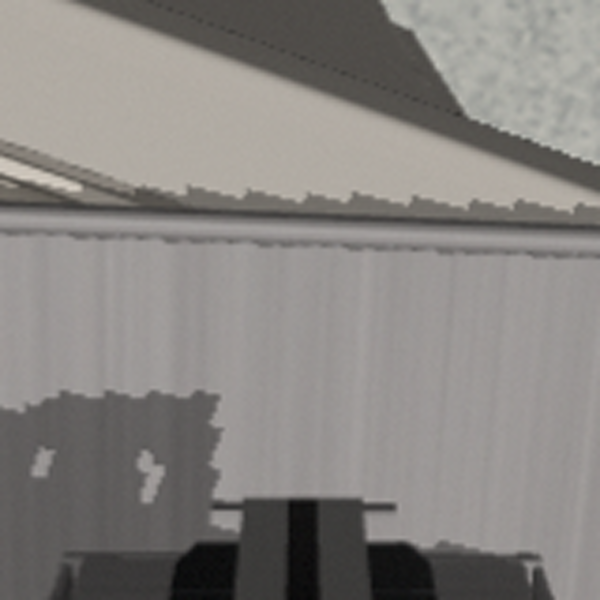

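The lug's front edge (thin line at row 505 in the crop) sits just behind the fingertips, so the push is engaged. I'll continue in 1 mm steps.

>>> {"fn": "apply_moves", "kwargs": {
  "motion": "-0.1 0 0 0 0 0; 0 0 0 0 0 0"
}}

```text
t: 7.52
ee_pos: [0.3962, 0.2908, 0.107]
tool_rot: [-0.174, 0.985, -0.0, 0.0]
force: [-0.9, -1.0, 0.6]
width: 0.0001
grip_force: 0.5
```

>>> {"fn": "apply_moves", "kwargs": {
  "motion": "-0.1 0 0 0 0 0; 0 0 0 0 0 0"
}}

```text
t: 7.68
ee_pos: [0.3972, 0.2912, 0.107]
tool_rot: [-0.174, 0.985, -0.0, 0.0]
force: [-0.9, -0.9, -0.9]
width: -0.0002
grip_force: 0.6
```

>>> {"fn": "apply_moves", "kwargs": {
  "motion": "-0.05 0 0 0 0 0; 0 0 0 0 0 0"
}}

```text
t: 7.85
ee_pos: [0.3976, 0.2914, 0.107]
tool_rot: [-0.174, 0.985, -0.0, 0.0]
force: [-1.4, -1.0, 0.3]
width: 0.0002
grip_force: 0.6
```

>>> {"fn": "apply_moves", "kwargs": {
  "motion": "-0.05 0 0 0 0 0; 0 0 0 0 0 0"
}}

```text
t: 8.02
ee_pos: [0.3981, 0.2915, 0.107]
tool_rot: [-0.174, 0.985, -0.0, 0.0]
force: [-0.6, -0.1, 1.4]
width: -0.0002
grip_force: 0.6
```

>>> {"fn": "apply_moves", "kwargs": {
  "motion": "-0.05 0 0 0 0 0; 0 0 0 0 0 0"
}}

```text
t: 8.18
ee_pos: [0.3986, 0.2917, 0.107]
tool_rot: [-0.174, 0.985, -0.0, 0.0]
force: [-1.2, -1.5, -0.1]
width: 0.0003
grip_force: 0.6
```

>>> {"fn": "apply_moves", "kwargs": {
  "motion": "-0.05 0 0 0 0 0; 0 0 0 0 0 0"
}}

```text
t: 8.35
ee_pos: [0.399, 0.2919, 0.107]
tool_rot: [-0.174, 0.985, -0.0, -0.0]
force: [-0.9, -1.5, -0.3]
width: 0.0001
grip_force: 0.7
```

>>> {"fn": "apply_moves", "kwargs": {
  "motion": "-0.05 0 0 0 0 0; 0 0 0 0 0 0"
}}

```text
t: 8.52
ee_pos: [0.399, 0.2919, 0.1069]
tool_rot: [-0.174, 0.985, -0.0, -0.0]
force: [-2.7, -1.5, 1.1]
width: 0.0003
grip_force: 1.5
```

>>> {"fn": "apply_moves", "kwargs": {
  "motion": "-0.05 0 0 0 0 0; 0 0 0 0 0 0"
}}

```text
t: 8.68
ee_pos: [0.3991, 0.2919, 0.1069]
tool_rot: [-0.174, 0.985, -0.0, -0.001]
force: [-5.4, -2.1, 3.3]
width: -0.0
grip_force: 2.6
```

>>> {"fn": "apply_moves", "kwargs": {
  "motion": "-0.05 0 0 0 0 0; 0 0 0 0 0 0"
}}

```text
t: 8.85
ee_pos: [0.3991, 0.2919, 0.1068]
tool_rot: [-0.174, 0.985, -0.0, -0.001]
force: [-5.9, -2.5, 4.3]
width: 0.0001
grip_force: 3.2
```

Home: the force rose and the motion stopped. I'll back off and look again.

>>> {"fn": "apply_moves", "kwargs": {
  "motion": "0.5 0 0 0 0 0; 1 0 0 0 0 0; 1.5 0 0 0 0 0; 1 0 -1.5 0 0 0; 0 0 -3.5 0 0 0; 0 0 -3.8 0 0 0; 0 0 -3.8 0 0 0; -1 0 -3.8 0 0 0; -1 0 -2.8 0 0 0; 0 0 -1 0 0 0; 0 0 0 0 0 0; 0 0 0 0 0 0"
}}

```text
t: 9.85
ee_pos: [0.3812, 0.2854, 0.3084]
tool_rot: [-0.174, 0.985, 0.0, 0.0]
force: [0.4, 0.4, -0.5]
width: -0.0
grip_force: 0.0
```

Run:
```python
from h import *
s=state(); print(s["t"],s["ee_pos"],s["force"])
cv2.imwrite("pics/w4.png",optics.capture("wrist"))
im=cv2.imread("pics/w4.png")[150:290,205:345]
cv2.imwrite("pics/w4c.png",cv2.resize(im,(600,600),interpolation=cv2.INTER_CUBIC))
for q in ["tray_lug","lock_hole","grip","rack"]:
    print(q,[(round(d["conf"],2),np.round(d["at"],4)) for d in nets.tip_of(q,"wrist")[:2]])
```

```text
9.85 [0.3812 0.2854 0.3084] [ 0.3806  0.3952 -0.4556]
tray_lug [(0.69, array([0.4109, 0.2963, 0.0952])), (0.48, array([0.4746, 0.3169, 0.0057]))]
lock_hole [(0.67, array([0.4258, 0.3004, 0.1144]))]
grip []
rack [(0.56, array([0.4776, 0.3175, 0.0019]))]
```

View pics/w4c.png

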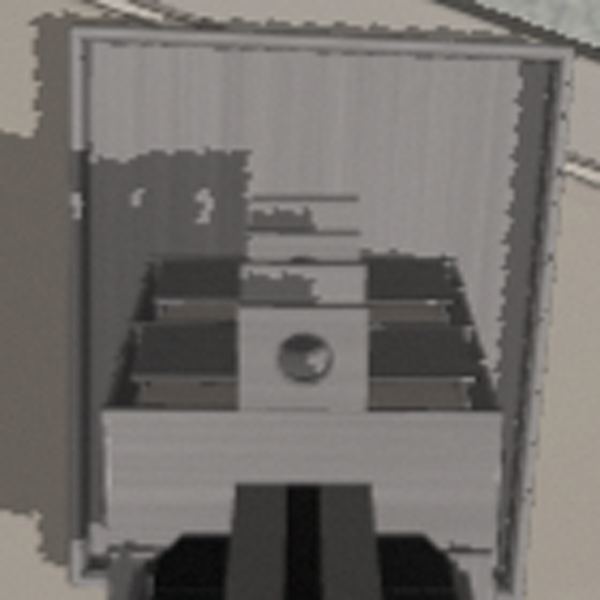

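The tray is home: all the front lugs are stacked under the top lug, whose hole is at crop (305,357). Now to the rod.

Run:
```python
from h import *
f=lambda c:[(205+c[0]/4.2857-.4),(150+c[1]/4.2857-.4)]
P=lambda pts,z:onz("wrist",[f(p) for p in pts],z)
pl=P([(104,410),(502,410)],.115); lf=P([(239,307),(368,308)],.115)
print([np.degrees(np.arctan2(*(a[1]-a[0])[[0,1]])) for a in (pl,lf)], pl.mean(0),lf.mean(0))
print("hole",P([(305,357)],.115))
rows([0.463,-0.133,0.23],90,16)
```

```text
[np.float64(-20.01562773194425), np.float64(-19.544986728097165)] [0.4338 0.3047 0.115 ] [0.4116 0.2967 0.115 ]
hole [[0.4221 0.3008 0.115 ]]
0.41 -2.63 0.49 -0.01 -0.01 6.88; 0.09 -2.66 0.49 -0.01 -0.01 6.88; -0.23 -2.65 0.48 -0.01 -0.01 6.88; -0.54 -2.61 0.48 -0.01 -0.01 6.88; -0.85 -2.52 0.48 -0.01 -0.01 6.88; -1.15 -2.40 0.48 -0.01 -0.01 6.88; -1.43 -2.25 0.48 -0.01 -0.01 6.88; -1.69 -2.06 0.48 -0.01 -0.01 6.88; -1.92 -1.85 0.48 -0.01 -0.01 6.88; -2.13 -1.60 0.48 -0.01 -0.01 6.88; -2.30 -1.34 0.48 -0.01 -0.01 6.88; -2.45 -1.05 0.48 -0.01 -0.01 6.88; -2.56 -0.75 0.48 -0.01 -0.01 6.88; -2.63 -0.44 0.48 -0.01 -0.01 6.88; -2.66 -0.12 0.48 -0.01 -0.01 6.88; -2.66 0.20 0.48 -0.01 -0.01 6.88
```

>>> {"fn": "apply_moves", "kwargs": {
  "motion": "0.4 -2.6 0.5 0 0 6.9; 0.1 -2.7 0.5 0 0 6.9; -0.2 -2.6 0.5 0 0 6.9; -0.5 -2.6 0.5 0 0 6.9; -0.8 -2.5 0.5 0 0 6.9; -1.2 -2.4 0.5 0 0 6.9; -1.4 -2.2 0.5 0 0 6.9; -1.7 -2.1 0.5 0 0 6.9; -1.9 -1.8 0.5 0 0 6.9; -2.1 -1.6 0.5 0 0 6.9; -2.3 -1.3 0.5 0 0 6.9; -2.5 -1 0.5 0 0 6.9; -2.6 -0.8 0.5 0 0 6.9; -2.6 -0.4 0.5 0 0 6.9; -2.7 -0.1 0.5 0 0 6.9; -2.7 0.2 0.5 0 0 6.9; 0 0 0 0 0 0; 0 0 0 0 0 0; 0 0 0 0 0 0",
  "jaw": 0.6
}}

```text
t: 11.68
ee_pos: [0.4624, -0.1316, 0.2283]
tool_rot: [0.709, 0.705, -0.0, -0.001]
force: [0.9, -0.3, 0.9]
width: 0.0514
grip_force: 0.0
```

Run:
```python
from h import *
s=state(); print(s["t"],s["ee_pos"],s["force"],s["tool_rot"])
cv2.imwrite("pics/w5.png",optics.capture("wrist"))
for q in ["rod_knob","rod_collar","lock_rod","block","culture_a"]:
    print(q,[(round(d["conf"],2),np.round(d["at"],4),proj("wrist",d["at"])[0]) for d in nets.tip_of(q,"wrist")[:2]])
go([.463,-.1325,.2],90)
```

```text
11.6833 [ 0.4624 -0.1316  0.2283] [ 0.8892 -0.2832  0.8868] [ 0.7092  0.705  -0.0002 -0.001 ]
rod_knob [(0.55, array([ 0.4615, -0.132 ,  0.1162]), array([273.6252, 215.3315]))]
rod_collar [(0.75, array([ 0.4653, -0.0894,  0.002 ]), array([277.6225, 134.0185])), (0.72, array([ 0.5934, -0.0852, -0.0001]), array([414.0714, 128.1731]))]
lock_rod [(0.63, array([ 0.4594, -0.13  ,  0.0108]), array([271.4193, 178.2383])), (0.36, array([ 0.4637, -0.0755,  0.0093]), array([275.6652, 119.1951]))]
block [(0.64, array([ 0.4626, -0.091 , -0.0007]), array([274.4168, 135.1838]))]
culture_a [(0.84, array([ 0.4631, -0.0754,  0.0076]), array([274.7536, 118.6509])), (0.72, array([ 0.464 , -0.0927, -0.0008]), array([275.8044, 136.8286]))]
shift cm [-0.1126 -0.0181  2.9221] turn [ 0.0224  0.0056 -0.2882] rows>= 0.7012674793576247
```

View pics/w5.png

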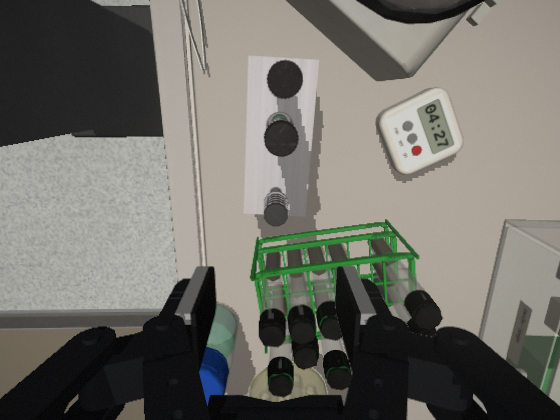

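Run:
```python
from h import *
print("knob",onz("wrist",[(276,214)],.126), onz("wrist",[(276,214)],.126)+0)
o2,d2=ray("wrist",[(272,325)]); d2=d2[0]
# w1 camera
c=optics.camera_params("wrist"); s=state(); q=R.from_quat(s["tool_rot"])
q1=R.from_quat([.7071,.7071,0,0]); o1=np.array([.4319,-.1121,.2938])+q1.apply(q.inv().apply(o2-s["ee_pos"]))
n=cv2.undistortPoints(np.array([[[307.,300.]]]),c["intrinsics"],np.array(c["dist"]))[0,0]
d1=q1.apply(q.inv().apply(c["pose"][:3,:3]@[*n,1]))
A=np.c_[d2,-d1]; t=np.linalg.lstsq(A,o1-o2,rcond=None)[0]
print("greencap",o2+t[0]*d2,o1+t[1]*d1)
```

```text
knob [[ 0.4636 -0.1283  0.126 ]] [[ 0.4636 -0.1283  0.126 ]]
greencap [ 0.4604 -0.2109  0.1284] [ 0.4603 -0.2108  0.1283]
```

>>> {"fn": "apply_moves", "kwargs": {
  "motion": "0.1 0.1 2 0 0 0; 0 0 3 0 0 0; 0 0 2.5 0 0 0; 0 0 2 0 0 0; 0 0 1.2 0 0 0; 0 0 0 0 0 0; 0 0 0 0 0 0"
}}

```text
t: 12.57
ee_pos: [0.4638, -0.1306, 0.1218]
tool_rot: [0.709, 0.705, -0.0, -0.001]
force: [0.1, 0.4, -0.8]
width: 0.0514
grip_force: 0.0
```

>>> {"fn": "apply_moves", "kwargs": {
  "motion": "0 0 0 0 0 0; 0 0 0 0 0 0; 0 0 0 0 0 0; 0 0 0 0 0 0; 0 0 0 0 0 0; 0 0 0 0 0 0; 0 0 0 0 0 0; 0 0 0 0 0 0",
  "jaw": 0,
  "grip_force": 40
}}

```text
t: 13.23
ee_pos: [0.4645, -0.1315, 0.1228]
tool_rot: [0.709, 0.705, 0.0, 0.001]
force: [-1.8, -0.2, 6.2]
width: 0.0146
grip_force: 39.0
```

Run:
```python
from h import *
s=state(); print(s)
im=optics.capture("wrist"); cv2.imwrite("pics/w6.png",cv2.resize(im[120:400,135:415],(600,600),interpolation=cv2.INTER_CUBIC))
```

```text
{'t': 13.2333, 'joints': array([-0.4286,  0.3355, -0.5447,  0.6893, -0.0003,  1.1488]), 'qd': array([ 0.001 , -0.0003, -0.0017,  0.0017,  0.0007,  0.0007]), 'joint_torque': array([  0.1967, -37.2563,  20.3216,  -0.6394,   0.2258,   0.    ]), 'ee_pos': array([ 0.4645, -0.1315,  0.1228]), 'tool_rot': array([0.7095, 0.7047, 0.0001, 0.0007]), 'force': array([-1.8102, -0.2412,  6.2056]), 'moment': array([-0.0378,  0.4095,  0.0123]), 'grip_force': 38.95452082157135, 'width': 0.014583331120874659}
```

View pics/w6.png

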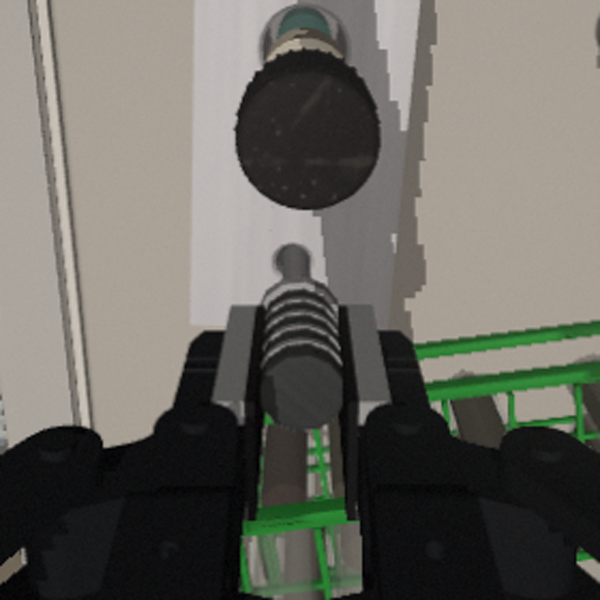

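The rod's knob is held between the pads near crop (303,350), with the culture tubes clear of the gripper. I'll lift straight out.

>>> {"fn": "apply_moves", "kwargs": {
  "motion": "0 0 -0.4 0 0 0; 0 0 -0.8 0 0 0; 0 0 -1.2 0 0 0; 0 0 -1.5 0 0 0; 0 0 -1.5 0 0 0; 0 0 -2 0 0 0; 0 0 -2.5 0 0 0; 0 0 -2.5 0 0 0; 0 0 -2.5 0 0 0; 0 0 -1.5 0 0 0; 0 0 -0.6 0 0 0; 0 0 0 0 0 0; 0 0 0 0 0 0",
  "grip_force": 60
}}

```text
t: 14.37
ee_pos: [0.4639, -0.131, 0.2916]
tool_rot: [0.709, 0.705, -0.0, -0.0]
force: [-0.8, 0.2, -0.6]
width: 0.0137
grip_force: 58.5
```

Run:
```python
from h import *
s=state(); print(s["t"],s["ee_pos"],s["force"],s["width"],s["tool_rot"])
im=optics.capture("wrist"); cv2.imwrite("pics/w7.png",im)
q=R.from_quat(s["tool_rot"])
for n in ["lock_rod","rod_collar","rod_knob"]:
    print(n,[(round(d["conf"],2),q.inv().apply(d["at"]-s["ee_pos"]),proj("wrist",d["at"])[0]) for d in nets.tip_of(n,"wrist")[:2]])
for d in nets.regions_of("lock_rod","wrist")[:2]:
    m=d["region"]; ys,xs=np.nonzero(m); print(d["conf"],m.sum())
    for r in range(ys.min(),ys.max()+1,4):
        x=np.nonzero(m[r])[0]; 
        if len(x): print(r,x.min(),x.max(),len(x),end=" | ")
    print()
# ideal straight rod in the tool: axis at tool (0,0), tip 104..110 below
for z in (.110,.105,.060,.027,.0): print(z,proj("wrist",s["ee_pos"]+q.apply([0,0,z])))
```

```text
14.3667 [ 0.4639 -0.131   0.2916] [-0.8026  0.2191 -0.5599] 0.013665191491286916 [ 0.7094  0.7048 -0.     -0.0002]
lock_rod [(0.96, array([-0.0006, -0.0062,  0.1121]), array([267.2314, 215.8927]))]
rod_collar [(0.62, array([0.0042, 0.0026, 0.0295]), array([282.3012, 263.1689]))]
rod_knob [(0.82, array([-0.0001, -0.0008,  0.0085]), array([274.6382, 295.3645])), (0.67, array([ 0.0556, -0.0013,  0.2839]), array([274.8694, 115.6426]))]
0.9 2707
212 271 274 4 | 216 268 277 10 | 220 268 277 10 | 224 268 277 10 | 228 268 278 11 | 232 268 278 11 | 236 268 279 12 | 240 268 279 12 | 244 268 279 12 | 248 267 280 14 | 252 263 286 24 | 256 259 289 31 | 260 257 291 35 | 264 260 291 32 | 268 260 291 32 | 272 260 291 32 | 276 260 292 33 | 280 259 292 34 | 284 259 293 35 | 288 258 293 36 | 292 258 293 36 | 296 258 293 36 | 300 258 293 36 | 304 257 293 37 | 308 258 293 36 | 312 260 292 33 | 316 263 288 26 | 320 273 276 4 | 
0.11 [[276.0611 215.8214]]
0.105 [[276.0693 218.2255]]
0.06 [[276.1618 245.0602]]
0.027 [[276.2603 273.5265]]
0.0 [[276.3741 306.3239]]
```

```bash
cat > fit.py <<'E'
from h import *
from scipy.optimize import minimize
def circ(r,n=40):
    a=np.linspace(0,2*np.pi,n); return np.c_[r*np.cos(a),r*np.sin(a),0*a]
SEC=[[(0,1.8),(6,3.5),(82,3.5)],[(82,9),(86,9)],[(86,8),(116,8)]]  # mm along rod
def sil(p,s,S=4):
    """p: tip x,y,z (mm, tool), lean x,y (mm shift per 100 mm towards the knob)"""
    q=R.from_quat(s["tool_rot"]); ax=np.array([p[3]/100,p[4]/100,-1]); ax/=np.linalg.norm(ax)
    Q=R.align_vectors([ax],[[0,0,1]])[0]; im=np.zeros((420*S,560*S),np.uint8)
    for sec in SEC:
        for a,b in zip(sec[:-1],sec[1:]):
            pts=np.vstack([circ(a[1])+[0,0,a[0]],circ(b[1])+[0,0,b[0]]])
            w=s["ee_pos"]+q.apply((Q.apply(pts)+p[:3])/1000)
            cv2.fillConvexPoly(im,cv2.convexHull(np.round((proj("wrist",w)+.5)*S-.5).astype(np.int32)),255)
    return cv2.resize(im,(560,420),interpolation=cv2.INTER_AREA)/255.
def fit(m,s,rmax=420,p0=(0,-2,112.5,0,1.5)):
    def cost(p):
        d=(sil(p,s)-m)[:rmax]; pr=((p[2]-112.8)/1.5)**2+(p[0]/2)**2+(p[3]/2)**2
        return (d**2).sum()+5*pr
    simp=np.array([p0]+[np.array(p0)+np.eye(5)[i]*1.5 for i in range(5)])
    r=minimize(cost,p0,method="Nelder-Mead",options=dict(initial_simplex=simp,maxiter=250,xatol=.02,fatol=.2)); return r.x,r.fun
E
python3 - <<'E'
from fit import *
s=state(); optics.capture("wrist")
m=nets.regions_of("lock_rod","wrist")[0]["region"].astype(float); print(m.sum())
for rm in (420,285): print(fit(m,s,rm))
E
```

```text
Traceback (most recent call last):
IndexError: list index out of range
```

Run:
```python
from fit import *
for k in range(3):
    s=state(); im=optics.capture("wrist")
    r=nets.regions_of("lock_rod","wrist")
    if not r: print("none"); continue
    m=r[0]["region"].astype(float); print(r[0]["conf"],m.sum())
    for rm in (420,285): print(fit(m,s,rm))
# raw gray profile across the shaft for a check
g=cv2.cvtColor(im,cv2.COLOR_BGR2GRAY)
for r in (209,211,213,215,220,230,240): print(r,g[r,260:290])
```

```text
0.89 2710.0
(array([ -2.6011,  -1.7589, 116.3953,   2.84  ,   2.0069]), np.float64(251.97578151768823))
(array([ -1.3534,  -1.5416, 114.0863,   1.7818,   1.6593]), np.float64(139.9978179513697))
0.71 2773.0
(array([ -1.4777,  -1.596 , 117.3327,   1.3487,   1.7201]), np.float64(252.94880468938413))
(array([  0.0152,  -1.4155, 113.2352,   0.9145,   1.2535]), np.float64(122.27602723608052))
0.87 2740.0
(array([ -1.9799,  -1.9099, 117.3502,   1.747 ,   1.9283]), np.float64(241.85788213036983))
(array([ -0.7976,  -1.7459, 113.5066,   1.7775,   1.9003]), np.float64(137.32126006013405))
209 [110 108 107 108 109 110 108 109 108 108 109 108 109 110 109 109 110 110
 109 108 111 109 108 108 109 110 108 108 109 107]
211 [154 109 109 108 110 110 108 108 109 109 110 110 108 108 108 106 109 109
 109 108 112 109 109 107 110 109 109 108 109 108]
213 [154 108 108 108 108 109 108 110 107  96  91  91  90  88  86  88 101 108
 110 108 107 109 107 108 108 108 109 107 109 107]
215 [169 153 109 108 110 109 109 104  84  85  87  90  90  90  85  81  76  82
 113 124 116  92  79  76  77  79  90  96  90  91]
220 [106 100 101  93  88 105 104  97  77  84  89  89  91  89  86  82  75  83
 128 162 161 161 163 165 164 161 162 162 163 161]
230 [ 91  92  95 102 107 106  98  75  78  85  87  90  90  90  86  83  77  72
  91 129 131 171 169 134  61  63  63  69  69  69]
240 [ 99  96  83 100  98 100  59  67  79  84  84  90  89  89  87  84  79  74
  67  70  85  88  95  98 102 102 102 104 105 104]
```

```bash
cat >> h.py <<'E'
def rows2(pos,Rt,n,s=None):
    s=s or state(); q=R.from_quat(s["tool_rot"]); dp=(np.array(pos)-s["ee_pos"])/n*100
    rv=(q.inv()*Rt).as_rotvec()/n; out=[]
    for i in range(n):
        d=q.inv().apply(dp); out.append(" ".join("%.2f"%v for v in [*d,*np.degrees(rv)])); q=q*R.from_rotvec(rv)
    print("; ".join(out))
def rodpose(tip_tool,lean,psi,tip_world):
    """tool pose with the rod upright and its tip at tip_world"""
    ax=down(psi).apply([lean[0],lean[1],-1]); Rt=R.align_vectors([[0,0,1]],[ax])[0]*down(psi)
    return np.array(tip_world)-Rt.apply(tip_tool),Rt
E
python3 - <<'E'
from h import *
p,Rt=rodpose([-.0007,-.002,.113],[.014,.013],200,[.4225,.3007,.165]); print(p)
rows2(p,Rt,16)
E
```

```text
[0.4231 0.3015 0.278 ]
2.70 -0.27 0.09 0.02 0.08 -6.90; 2.72 0.05 0.09 0.02 0.08 -6.90; 2.69 0.38 0.09 0.02 0.08 -6.90; 2.62 0.70 0.10 0.02 0.08 -6.90; 2.52 1.01 0.10 0.02 0.08 -6.90; 2.38 1.30 0.10 0.02 0.08 -6.90; 2.21 1.58 0.11 0.02 0.08 -6.90; 2.00 1.83 0.11 0.02 0.08 -6.90; 1.77 2.06 0.11 0.02 0.08 -6.90; 1.51 2.26 0.11 0.02 0.08 -6.90; 1.22 2.42 0.11 0.02 0.08 -6.90; 0.92 2.55 0.11 0.02 0.08 -6.90; 0.61 2.65 0.12 0.02 0.08 -6.90; 0.29 2.70 0.11 0.02 0.08 -6.90; -0.04 2.71 0.11 0.02 0.08 -6.90; -0.36 2.69 0.11 0.02 0.08 -6.90
```

>>> {"fn": "apply_moves", "kwargs": {
  "motion": "2.7 -0.3 0 0 0 -6.9; 2.7 0 0 0 0 -6.9; 2.7 0.4 0 0 0 -6.9; 2.6 0.7 0 0 0 -6.9; 2.5 1 0 0 0 -6.9; 2.4 1.3 0 0 0 -6.9; 2.2 1.6 0 0 0 -6.9; 2 1.8 0 0 0 -6.9; 1.8 2.1 0 0 0 -6.9; 1.5 2.3 0 0 0 -6.9; 1.2 2.4 0 0 0 -6.9; 0.9 2.5 0 0 0 -6.9; 0.6 2.6 0 0 0 -6.9; 0.3 2.7 0 0 0 -6.9; 0 2.7 0 0 0 -6.9; -0.4 2.7 0 0 0 -6.9; 0 0 0 0 0 0; 0 0 0 0 0 0; 0 0 0 0 0 0"
}}

```text
t: 16.6
ee_pos: [0.4227, 0.3, 0.2918]
tool_rot: [-0.173, 0.985, -0.0, -0.0]
force: [-0.2, -0.4, -1.4]
width: 0.0139
grip_force: 58.6
```

Run:
```python
from h import *
s=state(); print(s["t"],s["ee_pos"],s["width"],s["grip_force"])
p,Rt=rodpose([-.0007,-.002,.113],[.014,.013],200,[.4225,.3007,.130])
q=R.from_quat(s["tool_rot"]); print("shift",q.inv().apply(p-s["ee_pos"])*100,"turn",np.degrees((q.inv()*Rt).as_rotvec()))
```

```text
16.6 [0.4227 0.3    0.2918] 0.01386291161071983 58.59540045261383
shift [-0.0997  0.1311  4.8808] turn [-0.7739  0.7734 -0.0217]
```

>>> {"fn": "apply_moves", "kwargs": {
  "motion": "-0.1 0.1 1.2 -0.75 0.75 0; 0 0 1.4 0 0 0; 0 0 1 0 0 0; 0 0 0.6 0 0 0; 0 0 0.3 0 0 0; 0 0 0 0 0 0; 0 0 0 0 0 0; 0 0 0 0 0 0"
}}

```text
t: 17.27
ee_pos: [0.4232, 0.3019, 0.2475]
tool_rot: [-0.174, 0.985, 0.005, -0.007]
force: [0.4, -1.0, -0.3]
width: 0.0137
grip_force: 58.5
```

Run:
```python
from fit import *
s=state(); print(s["t"],s["ee_pos"],s["force"],s["tool_rot"])
im=optics.capture("wrist"); cv2.imwrite("pics/w8.png",im)
x0,y0=235,165
cv2.imwrite("pics/w8c.png",cv2.resize(im[165:245,235:315],(600,600),interpolation=cv2.INTER_CUBIC))
r=nets.regions_of("lock_rod","wrist")
if r: print(r[0]["conf"],fit(r[0]["region"].astype(float),s,285))
q=R.from_quat(s["tool_rot"])
print("assumed tip",proj("wrist",s["ee_pos"]+q.apply([-.0007,-.002,.113])),"hole pred",proj("wrist",[.4225,.3007,.115]))
print([(round(d["conf"],2),np.round(d["at"],4),proj("wrist",d["at"])[0]) for d in nets.tip_of("lock_hole","wrist")[:2]])
```

```text
17.2667 [0.4232 0.3019 0.2475] [ 0.3966 -1.0026 -0.2906] [-0.1738  0.9847  0.0055 -0.0071]
0.55 (array([ -0.1456,  -1.828 , 113.2884,   0.9814,   2.2183]), np.float64(125.60566492417855))
assumed tip [[271.9331 214.494 ]] hole pred [[271.2516 205.8345]]
[(0.96, array([0.4206, 0.2992, 0.1165]), array([270.1833, 203.5091]))]
```

View pics/w8c.png

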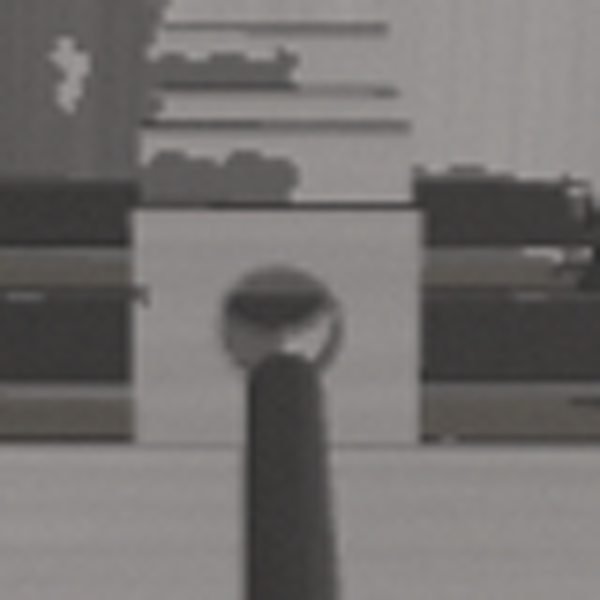

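The rod tip is at crop (285,357), just in front of the hole centred at (282,323) in the top lug, so they are nearly lined up. I'll compute the small correction.

Run:
```python
from h import *
s=state(); q=R.from_quat(s["tool_rot"])
h=onz("wrist",[(272.2,207.8)],.115)[0]; tip=s["ee_pos"]+q.apply([-.0007,-.0016,.113])
print("hole",h,"tip",tip,"world diff",h-tip,"tool cm",q.inv().apply(h-tip)*100)
```

```text
hole [0.4236 0.3018 0.115 ] tip [0.4225 0.3017 0.1345] world diff [ 0.0011  0.0002 -0.0195] tool cm [-0.1283 -0.0467  1.9509]
```

>>> {"fn": "apply_moves", "kwargs": {
  "motion": "-0.11 -0.02 0 0 0 0; -0.01 -0.01 0.6 0 0 0; -0.01 -0.01 0.6 0 0 0; -0.01 -0.01 0.5 0 0 0; 0 0 0.4 0 0 0; 0 0 0.4 0 0 0; 0 0 0 0 0 0; 0 0 0 0 0 0"
}}

```text
t: 18.08
ee_pos: [0.4237, 0.3019, 0.2216]
tool_rot: [-0.174, 0.985, 0.005, -0.008]
force: [0.8, 0.9, 0.6]
width: 0.0136
grip_force: 58.5
```

>>> {"fn": "apply_moves", "kwargs": {
  "motion": "-0.01 -0.01 0.5 0 0 0; 0 0 0.3 0 0 0; 0 0 0 0 0 0"
}}

```text
t: 18.33
ee_pos: [0.4236, 0.3018, 0.2133]
tool_rot: [-0.174, 0.985, 0.005, -0.008]
force: [-0.9, -0.5, -0.6]
width: 0.0138
grip_force: 58.5
```

>>> {"fn": "apply_moves", "kwargs": {
  "motion": "-0.01 -0.01 0.5 0 0 0; 0 0 0.3 0 0 0; 0 0 0 0 0 0"
}}

```text
t: 18.58
ee_pos: [0.4235, 0.3018, 0.2052]
tool_rot: [-0.174, 0.985, 0.005, -0.008]
force: [0.3, 0.7, -0.2]
width: 0.0138
grip_force: 58.5
```

>>> {"fn": "apply_moves", "kwargs": {
  "motion": "-0.08 -0.01 0.4 0 0 0; -0.01 -0.01 0.5 0 0 0; -0.01 -0.01 0.5 0 0 0; -0.01 -0.01 0.5 0 0 0; 0 0 0 0 0 0"
}}

```text
t: 19.0
ee_pos: [0.4241, 0.3018, 0.1856]
tool_rot: [-0.174, 0.985, 0.005, -0.009]
force: [-0.5, -0.8, -0.2]
width: 0.0136
grip_force: 58.5
```

>>> {"fn": "apply_moves", "kwargs": {
  "motion": "-0.01 -0.01 0.5 0 0 0; -0.01 -0.01 0.5 0 0 0; -0.01 -0.01 0.5 0 0 0; 0 0 0 0 0 0"
}}

```text
t: 19.33
ee_pos: [0.4242, 0.3018, 0.1708]
tool_rot: [-0.174, 0.985, 0.005, -0.008]
force: [0.7, 0.6, -0.1]
width: 0.0135
grip_force: 58.5
```

Run:
```python
from h import *
s=state(); q=R.from_quat(s["tool_rot"])
print(s["force"],s["moment"],s["ee_pos"],"tip",s["ee_pos"]+q.apply([-.0007,-.0016,.113]),"down in tool",q.inv().apply([0,0,-1]))
```

```text
[ 0.6837  0.5703 -0.0544] [-0.054  -0.0016  0.0624] [0.4242 0.3018 0.1708] tip [0.4234 0.3013 0.0577] down in tool [-0.0149 -0.0129  0.9998]
```

>>> {"fn": "apply_moves", "kwargs": {
  "motion": "-0.01 -0.01 0.4 0 0 0; -0.01 -0.01 0.4 0 0 0; 0 0 0 0 0 0"
}}

```text
t: 19.58
ee_pos: [0.4247, 0.3019, 0.1632]
tool_rot: [-0.174, 0.985, 0.005, -0.008]
force: [0.0, 0.2, -0.4]
width: 0.0137
grip_force: 58.5
```

>>> {"fn": "apply_moves", "kwargs": {
  "motion": "-0.01 -0.01 0.4 0 0 0; -0.01 -0.01 0.4 0 0 0; 0 0 0 0 0 0"
}}

```text
t: 19.83
ee_pos: [0.4247, 0.3018, 0.1551]
tool_rot: [-0.174, 0.985, 0.005, -0.008]
force: [-0.8, 0.5, -0.5]
width: 0.0138
grip_force: 58.5
```

>>> {"fn": "apply_moves", "kwargs": {
  "motion": "-0.01 -0.01 0.3 0 0 0; -0.01 -0.01 0.2 0 0 0; 0 0 0 0 0 0"
}}

```text
t: 20.08
ee_pos: [0.4251, 0.3018, 0.1505]
tool_rot: [-0.174, 0.985, 0.005, -0.008]
force: [-0.1, -1.3, -0.4]
width: 0.0143
grip_force: 58.5
```

>>> {"fn": "apply_moves", "kwargs": {
  "motion": "0 0 0.2 0 0 0; 0 0 0 0 0 0"
}}

```text
t: 20.25
ee_pos: [0.4252, 0.3019, 0.1487]
tool_rot: [-0.174, 0.985, 0.005, -0.008]
force: [0.1, -0.4, -0.8]
width: 0.0134
grip_force: 58.5
```

>>> {"fn": "apply_moves", "kwargs": {
  "motion": "0 0 0.1 0 0 0; 0 0 0 0 0 0"
}}

```text
t: 20.42
ee_pos: [0.4253, 0.3019, 0.1479]
tool_rot: [-0.174, 0.985, 0.005, -0.008]
force: [-0.8, 0.1, -0.9]
width: 0.0141
grip_force: 58.5
```

>>> {"fn": "apply_moves", "kwargs": {
  "motion": "0 0 0.1 0 0 0; 0 0 0 0 0 0"
}}

```text
t: 20.58
ee_pos: [0.4252, 0.3019, 0.1468]
tool_rot: [-0.174, 0.985, 0.005, -0.008]
force: [0.0, -0.1, -0.7]
width: 0.0136
grip_force: 58.5
```

>>> {"fn": "apply_moves", "kwargs": {
  "motion": "0 0 0.1 0 0 0; 0 0 0 0 0 0"
}}

```text
t: 20.75
ee_pos: [0.4254, 0.302, 0.1464]
tool_rot: [-0.174, 0.985, 0.005, -0.007]
force: [-0.4, -0.9, 3.4]
width: 0.0135
grip_force: 59.2
```

>>> {"fn": "apply_moves", "kwargs": {
  "motion": "0 0 0.05 0 0 0; 0 0 0 0 0 0"
}}

```text
t: 20.92
ee_pos: [0.4255, 0.302, 0.1464]
tool_rot: [-0.174, 0.985, 0.005, -0.007]
force: [-2.4, -1.2, 7.9]
width: 0.0138
grip_force: 59.5
```

The collar is seated: the push started at the expected height of about 0.146. I'll release and retreat upward.

>>> {"fn": "apply_moves", "kwargs": {
  "motion": "0 0 -0.05 0 0 0; 0 0 0 0 0 0; 0 0 0 0 0 0; 0 0 0 0 0 0; 0 0 0 0 0 0; 0 0 0 0 0 0; 0 0 -1 0 0 0; 0 0 -2 0 0 0; 0 0 -3 0 0 0; 0 0 -3.5 0 0 0; 0 0 -3.5 0 0 0; 0 0 -2.5 0 0 0; 0 0 -1 0 0 0; 0 0 0 0 0 0; 0 0 0 0 0 0",
  "jaw": 0.4
}}

```text
t: 22.17
ee_pos: [0.4279, 0.3006, 0.3107]
tool_rot: [-0.174, 0.985, 0.005, -0.007]
force: [1.5, 0.5, -0.8]
width: 0.0342
grip_force: 0.0
```

Run:
```python
from h import *
s=state(); print(s["t"],s["ee_pos"],s["force"],s["width"])
im=optics.capture("wrist"); cv2.imwrite("pics/w9.png",im)
for n in ["rod_collar","rod_knob","lock_rod","lock_hole","grip","rack"]:
    print(n,[(round(d["conf"],2),np.round(d["at"],4),proj("wrist",d["at"])[0]) for d in nets.tip_of(n,"wrist")[:2]])
optics.capture("top")
for n in ["grip","rod_knob"]: print(n,[(round(d["conf"],2),np.round(d["at"],4)) for d in nets.tip_of(n,"top")[:2]])
c=np.array([.4243,.3020,0]);x=np.array([np.cos(np.radians(19.9)),np.sin(np.radians(19.9)),0])
print("knob top pred",proj("wrist",c+[0,0,.149]),"grip pred",c+.056*x, proj("wrist",c+.056*x+[0,0,.181]))
r=nets.regions_of("lock_rod","top"); print(len(r))
```

```text
22.1667 [0.4279 0.3006 0.3107] [ 1.4684  0.5113 -0.7743] 0.034231593281376024
rod_collar [(0.79, array([0.4253, 0.3023, 0.1175]), array([275.1684, 188.1127]))]
rod_knob [(0.69, array([0.4258, 0.3003, 0.1374]), array([273.0396, 193.567 ]))]
lock_rod [(0.66, array([0.4198, 0.3067, 0.032 ]), array([279.6026, 167.104 ]))]
lock_hole [(0.83, array([0.4224, 0.3018, 0.1151]), array([275.6871, 184.0762]))]
grip [(0.82, array([0.4771, 0.3194, 0.1693]), array([273.8633, 269.2892])), (0.58, array([0.4067, 0.2965, 0.0945]), array([275.7565, 161.456 ]))]
rack [(0.78, array([0.4772, 0.3185, 0.003 ]), array([271.8143, 208.8308]))]
grip [(0.96, array([0.4746, 0.3201, 0.1718])), (0.46, array([ 0.4519,  0.3103, -0.0008]))]
rod_knob [(0.48, array([0.4254, 0.2998, 0.1374])), (0.29, array([0.4478, 0.3121, 0.0003]))]
knob top pred [[275.5418 193.9563]] grip pred [0.477  0.3211 0.    ] [[275.9816 275.0553]]
1
```

Run:
```python
from h import *
rows([.4768,.3205,.27],109.9,13)
```

```text
-0.41 0.01 0.31 -0.00 -0.09 6.93; -0.40 0.06 0.31 -0.00 -0.09 6.93; -0.39 0.11 0.31 -0.00 -0.09 6.93; -0.38 0.16 0.31 -0.00 -0.09 6.93; -0.36 0.20 0.31 -0.00 -0.09 6.93; -0.33 0.24 0.31 -0.00 -0.09 6.93; -0.30 0.28 0.31 -0.00 -0.09 6.93; -0.26 0.31 0.31 -0.00 -0.09 6.93; -0.22 0.34 0.31 -0.00 -0.09 6.93; -0.18 0.37 0.31 -0.00 -0.09 6.93; -0.13 0.38 0.31 -0.00 -0.09 6.93; -0.08 0.40 0.31 -0.00 -0.09 6.93; -0.03 0.40 0.31 -0.00 -0.09 6.93
```

>>> {"fn": "apply_moves", "kwargs": {
  "motion": "-0.4 0 0.3 0 -0.09 6.93; -0.4 0.1 0.3 0 -0.09 6.93; -0.4 0.1 0.3 0 -0.09 6.93; -0.4 0.2 0.3 0 -0.09 6.93; -0.4 0.2 0.3 0 -0.09 6.93; -0.3 0.2 0.3 0 -0.09 6.93; -0.3 0.3 0.3 0 -0.09 6.93; -0.3 0.3 0.3 0 -0.09 6.93; -0.2 0.3 0.3 0 -0.09 6.93; -0.2 0.4 0.3 0 -0.09 6.93; -0.1 0.4 0.3 0 -0.09 6.93; -0.1 0.4 0.3 0 -0.09 6.93; 0 0.4 0.3 0 -0.09 6.93; 0 0 0 0 0 0; 0 0 0 0 0 0; 0 0 0 0 0 0",
  "jaw": 0.5
}}

```text
t: 24.05
ee_pos: [0.4771, 0.3209, 0.2717]
tool_rot: [0.573, 0.82, -0.0, -0.0]
force: [0.1, -0.1, 0.1]
width: 0.0426
grip_force: 0.0
```

Run:
```python
from h import *
s=state(); print(s["t"],s["ee_pos"],s["force"],s["width"],s["joints"])
im=optics.capture("wrist"); cv2.imwrite("pics/w10.png",im)
for n in ["grip","rod_knob","rack"]:
    print(n,[(round(d["conf"],2),np.round(d["at"],4),proj("wrist",d["at"])[0]) for d in nets.tip_of(n,"wrist")[:2]])
r=nets.regions_of("grip","wrist")
for d in r[:2]:
    ys,xs=np.nonzero(d["region"]); print(d["conf"],len(xs),xs.min(),xs.max(),ys.min(),ys.max(),cv2.minAreaRect(np.c_[xs,ys].astype(np.float32)))
go([.4768,.3205,.172],109.9)
# dark bar profile along columns at rows
g=cv2.cvtColor(im,cv2.COLOR_BGR2GRAY)
for rr in (190,210,230,250): print(rr,g[rr,235:320:2])
x=np.array([np.cos(np.radians(19.9)),np.sin(np.radians(19.9)),0]);y=np.array([-x[1],x[0],0]);c=np.array([.4768,.3205,.181])
print(proj("wrist",[c+a*x*.006+b*y for a in(-1,1) for b in (-.03,0,.03)]))
```

```text
24.05 [0.4771 0.3209 0.2717] [ 0.0681 -0.1335  0.0897] 0.04261974145109848 [ 0.4637  0.3603 -0.0868  1.124   0.0001  1.6841]
grip [(0.98, array([0.4776, 0.3183, 0.1692]), array([274.4036, 222.5773]))]
rod_knob [(0.75, array([0.4254, 0.2991, 0.1388]), array([198.732, 209.005]))]
rack [(0.79, array([0.4738, 0.3204, 0.0034]), array([271.8916, 168.505 ]))]
shift cm [-0.0307 -0.0625  9.9888] turn [ 0.0144 -0.0076  0.0699] rows>= 2.3954503859678367
190 [152 150 154 150 155 158 153 146 147 147 148 149 149 146 131  63  29  28
  32  30  32  32  30  32  27 124 148 145 150 151 147 146 148 146 147 150
 151 150 145 145 145 152 151]
210 [150 152 154 150 153 156 154 146 149 146 145 148 148 148 137  62  25  30
  30  30  28  30  29  28  28 148 147 145 150 150 145 146 149 144 148 150
 150 146 147 143 147 152 151]
230 [151 152 152 151 154 159 154 148 150 150 149 151 146 146 135  60  23  24
  27  27  26  32  29  25  31 146 148 146 151 146 146 145 148 146 150 149
 148 144 147 144 148 151 155]
250 [109 106 108 108 108 107 108 108 108 108 109 110 108 108 108  67  22  23
  28  25  26  29  25  24  44 107 106 108 110 107 109 109 109 108 108 107
 171 170 169 170 170 167 169]
[[265.0086 268.8898]
 [264.66   225.3821]
 [264.2715 178.3034]
 [283.5093 268.8986]
 [283.8832 225.3944]
 [284.2973 178.3198]]
```

>>> {"fn": "apply_moves", "kwargs": {
  "motion": "0 0 2 0 0 0; 0 0 2.5 0 0 0; 0 0 2.5 0 0 0; 0 0 1.6 0 0 0; 0 0 0.9 0 0 0; 0 0 0.4 0 0 0; 0 0 0 0 0 0; 0 0 0 0 0 0"
}}

```text
t: 24.97
ee_pos: [0.4778, 0.3213, 0.1735]
tool_rot: [0.574, 0.819, 0.001, 0.0]
force: [-0.3, 0.1, -0.1]
width: 0.0427
grip_force: 0.0
```

>>> {"fn": "apply_moves", "kwargs": {
  "motion": "0 0 0 0 0 0; 0 0 0 0 0 0; 0 0 0 0 0 0; 0 0 0 0 0 0; 0 0 0 0 0 0; 0 0 0 0 0 0; 0 0 0 0 0 0; 0 0 0 0 0 0; 0 0 0 0 0 0; 0 0 0 0 0 0",
  "jaw": 0,
  "grip_force": 90
}}

```text
t: 25.8
ee_pos: [0.4773, 0.321, 0.1737]
tool_rot: [0.574, 0.819, 0.0, 0.0]
force: [-2.0, -0.3, 5.4]
width: 0.0105
grip_force: 89.1
```

Gripped (the bar is about 12 mm thick, and the rod read about 2 mm low too). Lifting 6 cm slowly.

>>> {"fn": "apply_moves", "kwargs": {
  "motion": "0 0 -0.1 0 0 0; 0 0 -0.2 0 0 0; 0 0 -0.3 0 0 0; 0 0 -0.4 0 0 0; 0 0 -0.5 0 0 0; 0 0 -0.5 0 0 0; 0 0 -0.5 0 0 0; 0 0 -0.5 0 0 0; 0 0 -0.5 0 0 0; 0 0 -0.5 0 0 0; 0 0 -0.5 0 0 0; 0 0 -0.5 0 0 0; 0 0 -0.4 0 0 0; 0 0 -0.3 0 0 0; 0 0 -0.2 0 0 0; 0 0 -0.1 0 0 0; 0 0 0 0 0 0; 0 0 0 0 0 0; 0 0 0 0 0 0; 0 0 0 0 0 0"
}}

```text
t: 27.47
ee_pos: [0.4772, 0.3209, 0.2324]
tool_rot: [0.574, 0.819, -0.0, -0.0]
force: [-0.5, -0.2, -6.1]
width: 0.0102
grip_force: 87.7
```

Run:
```python
from h import *
s=state(); print(s["t"],s["ee_pos"],s["force"],s["moment"],s["width"],s["tool_rot"])
for cam in ("wrist","top","scene"):
    optics.capture(cam)
    for n in ["rod_knob","rod_collar","lock_hole","tray_lug","rack","drip_tray"]:
        print(cam,n,[(round(d["conf"],2),np.round(d["at"],4)) for d in nets.tip_of(n,cam)[:1]])
```

```text
27.4667 [0.4772 0.3209 0.2324] [-0.51   -0.2312 -6.1199] [ 0.0375 -0.0246 -0.0028] 0.010172996260064963 [ 0.5741  0.8188 -0.0002 -0.0002]
wrist rod_knob [(0.71, array([0.4253, 0.3009, 0.1985]))]
wrist rod_collar [(0.57, array([0.4281, 0.3017, 0.1782]))]
wrist lock_hole [(0.87, array([0.4269, 0.2965, 0.1727]))]
wrist tray_lug []
wrist rack [(0.91, array([0.4766, 0.3202, 0.0627]))]
wrist drip_tray [(0.59, array([0.4255, 0.2979, 0.1751]))]
top rod_knob [(0.51, array([0.4228, 0.2959, 0.1955]))]
top rod_collar [(0.37, array([0.424 , 0.2964, 0.1751]))]
top lock_hole [(0.59, array([0.4218, 0.2998, 0.1723]))]
top tray_lug [(0.38, array([0.4109, 0.2951, 0.1577]))]
top rack [(0.58, array([0.4812, 0.3191, 0.0606]))]
top drip_tray [(0.91, array([0.4503, 0.3091, 0.0012]))]
scene rod_knob [(0.71, array([0.4778, 0.3219, 0.0655]))]
scene rod_collar [(0.56, array([0.4241, 0.3017, 0.176 ]))]
scene lock_hole [(0.73, array([0.4217, 0.3003, 0.1726]))]
scene tray_lug []
scene rack [(0.8, array([0.4803, 0.322 , 0.0633]))]
scene drip_tray [(0.27, array([0.4253, 0.3038, 0.1721]))]
```

>>> {"fn": "apply_moves", "kwargs": {
  "motion": "0 0 -0.1 0 0 0; 0 0 0 0 0 0; 0 0 0 0 0 0; 0 0 0 0 0 0; 0 0 0 0 0 0; 0 0 0 0 0 0"
}}

```text
t: 29.02
ee_pos: [0.4773, 0.321, 0.2336]
tool_rot: [0.574, 0.819, -0.0, -0.0]
force: [0.2, -0.5, -6.0]
width: 0.0105
grip_force: 87.7
```

```bash
python3 -c "
from bench import order; print(order.job_done())"
```

```text
the job is handed in; nothing more can be done
None
```

The tray is fully home, the rod is in the lugs with its collar on the top lug, and the rack is held level and still about 6 cm above the drip tray; the job was handed in at about 29 s.

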